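# Lock out the laser shutter box with the curved lock hook

## Robot

A 7-joint arm with a two-finger parallel gripper is mounted at the origin on a cart in front of the work surface, level with it; the furniture and walls round the work are solid. World frame = base frame: x ahead of the robot, y to its left, z up, the work surface at z = 0. Lengths are in m, angles in rad, forces in N, time in s.
With the tool pointing down it reaches from about 0.425 to 0.95 m from the base axis. Payload 4.7 kg.
Tool frame: the origin (TCP) lies on the centre line of the jaws, within the pads' length; the fingertips stand robot.nose_length ahead of it and the grasp point (between the pads) lies 8 mm behind it (robot.nose_length is the distance from the TCP to the fingertips, in m); z points along the fingers, y is the line along which they close (so a half turn about z gives the same grasp; the last joint's range is limited). The gripper opens to 85 mm and grips with 20 to 120 N. Pads are 22 mm wide; open, the fingers measure 114 mm over their backs; the gripper's body (76 mm by 85 mm) begins 54 mm behind the grasp point. The pads swing forward as they close: fully open they stand 13 mm farther back than shut.
Start: joints at [-1.319, 0.469, -0.049, 1.532, 0.024, 1.141, -0.082], TCP at [0.187, 0.649, 0.242] pointing down, gripper open.
Joint ranges: [-2.59, 2.59], [-0.33, 1.99], [-1.39, 1.29], [0.1, 2.45], [-1.04, 4.18], [0.21, 1.99], [-2.66, 2.66]. Speed limits (rad/s): [2.57, 2.57, 3.14, 3.14, 3.14, 3.14, 3.14].

## Interface

Orientations are given as [roll, pitch, yaw] about the fixed x, y, z axes, in that order (R = Rz(yaw) Ry(pitch) Rx(roll)).
In Python, from plant import robot gives the robot as it stands. Calls block until the motion is done:
- robot.goto(position, orientation): joint-space move of the TCP to a pose.
- robot.move_straight(position, vel=0.15, attitude=None, contact_N=None): straight line of the TCP; attitude=None keeps the orientation; vel is the mean speed in m/s. With contact_N (N) it stops when the force on the tool has changed by that much, and returns True; else False.
- robot.move_joints(angles): joint-space move.
- robot.grip(opening, strength=None): opening from 0.0 (shut) to 1.0 (fully open); strength is the grip in N (None keeps the last); returns when the fingers have stopped.
- robot.sleep(seconds).
- robot.inverse_kinematics(position, orientation): joint angles nearest the present ones, or None.
- robot.sense(): the state.
- robot.grab_frame(name): name is "scene" or "top"; returns a dict with "image" (480x640x3 uint8, red, green, blue), "range_z" (480x640 float32, m along the optical axis (not along the pixel's ray), 0 where there is no reading), "fx", "fy", "cx", "cy" (pixels), "R" (3x3) and "t" (3): a world point X has camera coordinates R X + t. Camera axes: x right, y down, z forward; pixel columns grow to the right and rows downward; lengths in m; the calibration is good to about 2 mm. A picture is of the moment at which its call begins.
A pose or a line that the arm cannot do raises robot.IKError and nothing moves.
- robot.close_job(): hands the job in; it is judged then, once.
The state is a dict: "t": time; "joint_pos": joint angles; "joint_velocities": joint speeds; "effort": joint torques, N m; "tcp_pos": TCP position; "tcp_rot": TCP orientation; "wrist_force": force on the tool from outside, world axes, zero at the start; "torque": the same for the moment, N m; "opening": opening from 0.0 (shut) to 1.0 (fully open); "gripper_force": force on a finger pad.
Only numpy, scipy, OpenCV 4.12 (cv2) and the standard library are available. Lean on these libraries where they do the work, as an engineer would, in place of code of your own. Each camera call takes 0.05 s, during which the arm holds its last target. There are 200 camera calls.

## Task

Lock out the laser shutter box: swing its open cover fully down so that the steel eye stands up through the slot, then pick up the red-handled lock hook and thread its curved bar through the eye from the right-hand side (seen from the front of the box), turning it along its own arc, until its dark collar bears firmly against the eye and the hook lies flat on the cover. The eye is adjustable and may be clamped up to 12 mm forward or back of mid-travel, so feel where it is and never force the hook (about 6 N is enough); then let go, and leave the other things on the table alone.

Things in the scene. Friction and masses are not known exactly. Their poses are not given: they have to be found in the camera images.
- shutter_box: Low aluminium box, 140 (x) x 130 (y) x 36 mm high, bolted down; place and heading vary. Origin: centre of its underside; z up. Its front (-x) has a key switch and two lamps; -y is its right-hand side seen from the front. It carries the cover and the eye. The closed cover's upper face is level, at z = 40 mm, and covers x -64 to 64, y -63 to 63 mm.
- cover (a joint): Angle (rad) of the white cover plate, 4 mm thick, hinged on the box's far top edge (line along y at box x = 64, z = 36 mm): 0 fully closed, on a hard stop; grows as its front rises; starts at 0.55 to 0.95. Hinge friction (0.14 N m) holds it where it is left: 2 to 4 N down on it, 50 mm from the hinge, shuts it.
- cover_front (a point): Point on the cover's upper face, in its middle, 4 mm behind its front edge and 124 mm from the hinge line; it moves with the cover. Behind it is the slot for the eye, 45 mm along box x by 9 mm along y, centred at box x = -35, y = 0 when closed.
- eye_nominal (a point): Mid-travel place of the eye's opening, box x = -35, y = 0, z = 46.5 mm. The eye, a staple of 5 mm steel bar in the box's x-z plane, is passed along y. Opening 9 mm in x between front and rear post, up to 11.5 mm over the closed cover; crown's top at 16.5. It is clamped up to 12 mm to either side in box x (an offset that no reading shows) and stays put. Keep the hook's push on it under 10 N.
- lock_hook: Loose hook, 70 to 120 g, lying flat. Origin: centre of its bar's arc, at underside height (in the air); z up. The 7 mm round bar (underside flush) has its centre line at x = -40 cos a, y = 40 sin a mm, from the collar (a = -0.06 rad) to a = 1.22, then a straight tapered nose 11.5 mm long, along the tangent. Home: axes parallel to the box's, origin 40 mm behind the eye (box +x), same y.
- hook_tip (a point): Point of the tapered nose, at hook x = -3, y = 41.5, z = 3.5 mm. With the hook turned 1.22 rad anticlockwise (from above) from its home heading the nose points along box +y, in line with the eye if the origin is 40 mm behind the eye in box x; from there the bar follows by turning the hook clockwise about its origin.
- hook_grip (a point): Middle of the red grip, at hook x = -40, y = -27.5, z = 13.5 mm. The grip is 12 mm wide (x), 40 mm long (y), 27 mm high; pinch it across its width from above.
- hook_shoulder (a point): Middle of the dark steel collar's face (collar 16 wide in x, 4 thick, 18 mm high) that comes to bear on the eye's posts, at hook x = -40, y = -2.5, z = 3.5 mm. Home: at box y = -2.5 mm.
- kf_ring_1: Bystander: steel vacuum centring ring, 41 mm across, 14 mm high, loose. Leave it.
- kf_ring_2: Bystander: a second such ring. Leave it.
- feedthrough: Bystander: upright steel rod with brass pins, 24 mm across, 96 mm high, loose. Leave it standing.
- bnc_adapter: Bystander: small grey metal adapter, 22 x 56 x 20 mm, loose. Leave it. It lies by the bolted-down micrometer stage (90 mm high, near world x 0.38, y -0.07); behind that stand a vacuum vessel (175 mm high, from x = 0.48 on) and a microscope: between hook and box, cross above the stage and in front of these.
There are look-alikes about, which are no part of the job. What is shaped like the lock_hook but purple is not meant.

How it is judged:
On the way, in this order (a step that is already met when the one before it is completed fails the run):
1. the cover is fully closed over the eye (value of joint cover below 0.03 rad), for 0.2 s.
2. with the cover closed, the hook's nose has come through the eye from its right-hand side (tip 5 mm or more past the eye) (value of joint cover below 0.03 rad and y of hook_tip in the frame of shutter_box above 0.005 m and horizontal distance between hook_tip and eye_crown below 0.0125 m and z of hook_tip in the frame of shutter_box between 0.039 and 0.052 m), for 0.1 s.
3. the hook is turned home and its collar bears on the eye (pressing on one of its posts with over 2 N) (value of joint cover below 0.03 rad and y of hook_shoulder in the frame of shutter_box between -0.005 and 0.002 m and horizontal distance between hook_shoulder and eye_crown below 0.008 m and horizontal distance between lock_hook and eye_crown between 0.036 and 0.044 m and z of lock_hook in the frame of shutter_box between 0.037 and 0.0465 m and angle between the x axis of lock_hook and the x axis of shutter_box, either way round below 0.15 rad and angle between lock_hook's own z axis and vertical below 0.12 rad and (contact force between lock_hook and eye_post_front above 2 N or contact force between lock_hook and eye_post_rear above 2 N)), for 0.1 s.
At the end, for the whole second after the job is handed in: Cover closed (under 0.03 rad); hook through the eye and home: collar within 3.5 mm of the eye, heading within 0.15 rad of the box's, lying on the cover (tilt under 0.12 rad, underside within 6.5 mm of it), arc centre 36 to 44 mm from the eye; released, at rest (value of joint cover below 0.03 rad and y of hook_shoulder in the frame of shutter_box between -0.006 and 0.002 m and horizontal distance between hook_shoulder and eye_crown below 0.008 m and horizontal distance between lock_hook and eye_crown between 0.036 and 0.044 m and z of lock_hook in the frame of shutter_box between 0.037 and 0.0465 m and angle between the x axis of lock_hook and the x axis of shutter_box, either way round below 0.15 rad and angle between lock_hook's own z axis and vertical below 0.12 rad and linear speed of lock_hook below 0.02 m/s); the robot touches nothing.
It fails at once if the hook is forced: it presses on a post or the crown of the eye with more than 12 N (contact force between lock_hook and eye_post_front above 12 N or contact force between lock_hook and eye_post_rear above 12 N or contact force between lock_hook and eye_crown above 12 N).
It fails at once if a bystander (a ring, the upright rod or the adapter) is moved by more than 15 mm or the rod is tipped (distance of any of kf_ring_1, kf_ring_2, feedthrough, bnc_adapter from where it was at the start of the episode above 0.015 m or angle between feedthrough's own z axis and vertical above 0.3 rad).
It also fails if it takes over 72 s, if anything falls off the work surface, if the arm or the gripper's body presses on something with over 40 N, if the wrist force passes 120 N, or if a joint passes its speed limit or range.

## Working session

There is one attempt and no reset: what is moved stays moved. The work goes in short steps, each a Python script; the robot and the scene stay as the last script left them, time stands still between calls to the robot, and variables do not carry over. Pictures are saved under pics/ and viewed, at most 10 in all, crops included, and the job is handed in when it is done.

```bash
ls; mkdir -p pics
python3 - <<'E'
from plant import robot
import cv2,numpy as np,pickle
for n in("scene","top"):
    f=robot.grab_frame(n); pickle.dump(f,open(f"/tmp/{n}0.pkl","wb"))
    cv2.imwrite(f"pics/{n}0.png",f["image"][:,:,::-1]); print(n,f["fx"],f["cx"],f["cy"],np.round(f["R"],3).tolist(),np.round(f["t"],3).tolist())
s=robot.sense();print(s, robot.nose_length)
E
```

```text
pics
scene 534.4989239404104 312.07582254347756 234.64416504671422 [[0.592, -0.806, -0.022], [-0.48, -0.331, -0.813], [0.648, 0.491, -0.582]] [-0.349, 0.24, 0.961]
top 491.08211231514525 309.4762231945582 233.11150778980058 [[0.007, -1.0, 0.0], [-0.985, -0.006, -0.174], [0.174, 0.001, -0.985]] [-0.087, 0.483, 1.4]
{'t': 0.1, 'joint_pos': array([-1.3188844 ,  0.4693701 , -0.04858232,  1.5335462 ,  0.02410215,
        1.14101192, -0.08228443]), 'joint_velocities': array([-6.88871273e-04, -1.26941451e-03, -8.02370633e-04, -1.56739374e-03,
        1.77297336e-03,  6.28729546e-04, -6.89225032e-05]), 'effort': array([ 4.33937785e-04, -5.11516213e+01, -4.73180576e-02, -2.38388175e+01,
        1.07458443e-02,  4.36576840e-03,  3.77205083e-06]), 'tcp_pos': array([0.18692297, 0.64808685, 0.24137199]), 'tcp_rot': array([-3.13984398e+00,  6.80814862e-05,  2.86081438e+00]), 'wrist_force': array([-0.12106246, -0.29803091, -0.50895074]), 'torque': array([-0.03785767,  0.01651412,  0.03803975]), 'gripper_force': 0.0, 'opening': 1.0000985692462432} 0.011
```

View pics/scene0.png

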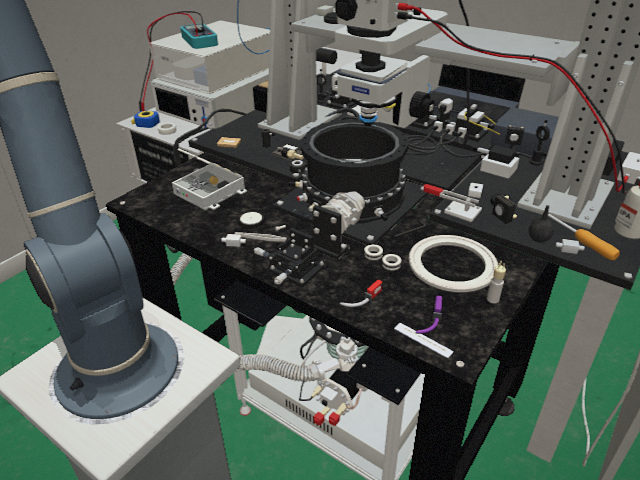

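View pics/top0.png

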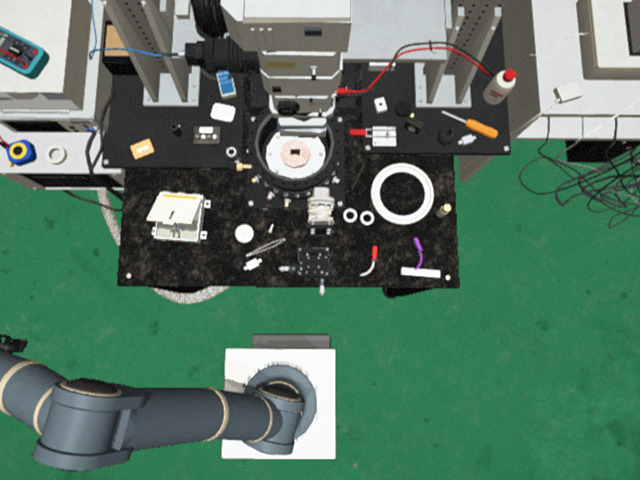

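Top view: the open box is at about (178,216). Hook candidates are the red-gripped hook at (374,257), with its silver bar running to (363,275), and the purple look-alike at (418,250). The red tool at (360,132) on the raised shelf is straight, not a hook. The one at (374,257) fits: red grip, dark collar, curved steel bar. I'll confirm with one enlarged crop.

```bash
cat > h.py <<'E'
import numpy as np,cv2
def ray(f,u,v,z):
    d=f["R"].T@np.array([(u-f["cx"])/f["fx"],(v-f["cy"])/f["fy"],1]); o=-f["R"].T@f["t"]
    return o+d*(z-o[2])/d[2]
def cloud(f):
    v,u=np.mgrid[:480,:640]; Z=f["range_z"]
    P=np.stack([(u-f["cx"])/f["fx"]*Z,(v-f["cy"])/f["fy"]*Z,Z],-1)
    W=(P-f["t"])@f["R"]; W[Z==0]=np.nan; return W
E
python3 - <<'E'
import pickle,cv2,numpy as np
from h import *
T=pickle.load(open("/tmp/top0.pkl","rb"));S=pickle.load(open("/tmp/scene0.pkl","rb"))
def crop(f,x,y,w,h,k): return cv2.resize(f["image"][y:y+h,x:x+w],None,fx=k,fy=k,interpolation=cv2.INTER_CUBIC)
a=crop(T,140,180,80,70,5);b=crop(T,345,235,80,60,5);c=crop(S,165,155,90,60,4.4444);
d=crop(S,335,275,80,50,5)
im=np.vstack([np.hstack([a[:300],b]),np.hstack([np.pad(c,((0,33),(0,0),(0,0)))[:300],np.pad(d,((0,50),(0,0),(0,0)))])]) if 0 else None
c=cv2.resize(c,(400,250));d=cv2.resize(d,(400,250))
im=np.vstack([np.hstack([a,np.pad(b,((0,50),(0,0),(0,0)))]),np.hstack([c,d])])
cv2.imwrite("pics/crop1.png",im[:,:,::-1])
for n,f in(("top",T),("scene",S)):
    W=cloud(f); hsv=cv2.cvtColor(f["image"],cv2.COLOR_RGB2HSV)
    m=((hsv[...,0]<8)|(hsv[...,0]>172))&(hsv[...,1]>150)&(hsv[...,2]>80)
    k,l,st,ce=cv2.connectedComponentsWithStats(m.astype(np.uint8))
    for i in range(1,k):
        if st[i,4]>20:
            w=W[l==i]; print(n,ce[i].round(1),st[i],np.nanmedian(w,0).round(3),np.nanmin(w,0).round(3),np.nanmax(w,0).round(3))
    R=(W[...,0]>.35)&(W[...,0]<.7)&(W[...,1]>.15)&(W[...,1]<.5)&(W[...,2]>.025)&(W[...,2]<.16)
    k,l,st,ce=cv2.connectedComponentsWithStats(R.astype(np.uint8))
    for i in range(1,k):
        if st[i,4]>80:
            w=W[l==i]; print(n,"box?",ce[i].round(1),st[i],np.nanmin(w,0).round(3),np.nanmax(w,0).round(3))
E
```

```text
top [10.1 54.3] [ 0 49 22 13 46] [0.889 0.68  0.316] [0.876 0.653 0.279] [0.924 0.725 0.331]
top [470.1  60.6] [446  48  43  27 107] [ 0.872 -0.49   0.328] [ 0.865 -0.644  0.015] [ 1.022 -0.408  0.383]
top [360.5  85.1] [337  62  55  33 213] [ 0.729 -0.204  0.467] [ 0.702 -0.314 -0.007] [ 1.006 -0.14   0.502]
top [509.3  74.4] [504  69  12  12 107] [ 0.925 -0.651  0.161] [ 0.911 -0.834 -0.275] [ 1.18  -0.638  0.173]
top [357.1 132. ] [349 129  17   7 110] [ 0.789 -0.225  0.062] [ 0.778 -0.251 -0.004] [ 0.825 -0.204  0.069]
top [374.4 251.6] [372 245   6  15  80] [ 0.433 -0.276  0.024] [ 0.41  -0.288 -0.007] [ 0.456 -0.269  0.032]
top box? [176.4 216.4] [ 147  192   57   50 2145] [0.458 0.236 0.025] [0.607 0.383 0.134]
scene [409.3   7.9] [398   3  32  16 115] [ 0.707 -0.158  0.494] [ 0.7   -0.203  0.476] [ 0.721 -0.141  0.5  ]
scene [185.6  15.8] [174  13  22  12  26] [0.893 0.715 0.336] [ 0.882  0.663 -0.03 ] [1.847 1.757 0.339]
scene [156.9  20.2] [148  15  20  13  27] [0.845 0.799 0.318] [0.823 0.772 0.299] [0.873 0.819 0.332]
scene [483.1  47.8] [434  23  96  37 187] [ 0.844 -0.2
[... 225 characters left out ...]
 0.048] [ 0.95  -0.61   0.042] [ 1.148 -0.596  0.134]
scene [432.1 189.2] [423 184  20  12 143] [ 0.785 -0.226  0.062] [ 0.777 -0.25   0.004] [ 0.882 -0.159  0.068]
scene [628.6 208.3] [621 203  16  11  51] [ 0.904 -0.638  0.093] [ 0.893 -0.654  0.087] [ 0.915 -0.622  0.098]
scene [374.4 287.6] [367 279  16  20 138] [ 0.428 -0.279  0.026] [ 0.409 -0.284 -0.001] [ 0.479 -0.254  0.031]
scene [318.4 418.4] [313 413  11  12  97] [ 0.499 -0.073 -0.661] [ 0.488 -0.085 -0.768] [ 0.54  -0.023 -0.651]
scene [333.6 418.5] [329 412  11  13 100] [ 0.499 -0.128 -0.616] [ 0.486 -0.14  -0.635] [ 0.516 -0.113 -0.605]
scene box? [205.4 181.2] [ 173  148   71   54 1365] [0.458 0.233 0.025] [0.611 0.388 0.131]
```

View pics/crop1.png

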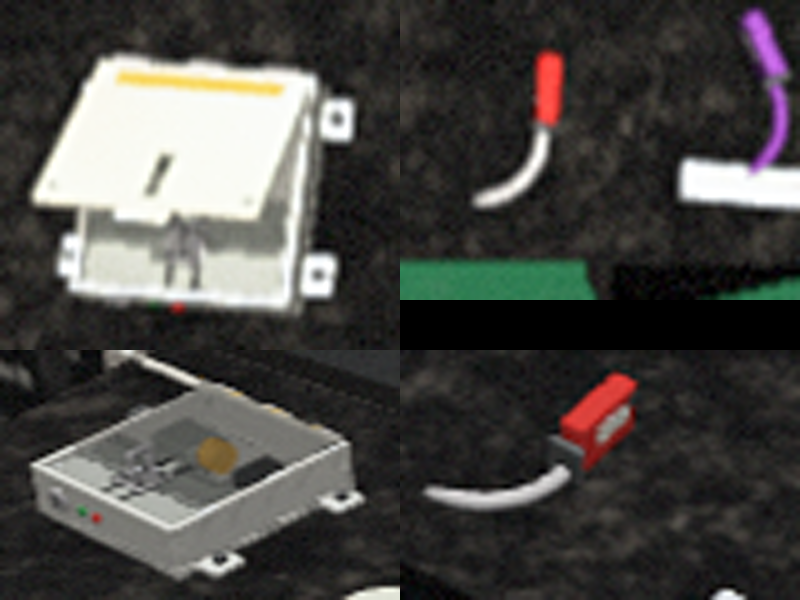

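The crop confirms it: the red grip, dark collar and silver curved bar at top-view (374,257) are the lock_hook, and the purple one is the decoy. The box front faces the robot (lamps at the bottom), with its cover half up.

```bash
cat >> h.py <<'E'
def hookpose(T,S):
    "grip top centre (red) and tip -> origin, heading"
    out=[]
    for f,tip,g in((T,(360,275.6),(374.6,251.8)),(S,(341,303),None)):
        pt=ray(f,*tip,.0035); out.append(pt)
        if g: out.append(ray(f,*g,.025))
    return out
E
python3 - <<'E'
import pickle,cv2,numpy as np
from h import *
T=pickle.load(open("/tmp/top0.pkl","rb"));S=pickle.load(open("/tmp/scene0.pkl","rb"))
for n,f in(("top",T),("scene",S)):
    W=cloud(f); w=W[(W[...,0]>.35)&(W[...,0]<.7)&(W[...,1]>.15)&(W[...,1]<.5)]
    # cover plane: RANSAC on z>.05
    q=w[w[:,2]>.05]; rng=np.random.default_rng(0);best=0
    for _ in range(300):
        p=q[rng.choice(len(q),3,False)]; nn=np.cross(p[1]-p[0],p[2]-p[0]); nn/=np.linalg.norm(nn)+1e-12
        i=abs((q-p[0])@nn)<.002
        if i.sum()>best: best=i.sum();I=i
    c=q[I].mean(0); nn=np.linalg.svd(q[I]-c)[2][2]; nn*=np.sign(nn[2])
    print(n,"cover n",nn.round(3),"angle",np.arccos(nn[2]).round(3),"heading",np.arctan2(nn[1],nn[0]).round(3),c.round(3),best,len(q))
    print(" rect of cover pts",cv2.minAreaRect((q[I][:,:2]*1000).astype(np.float32)))
    r=w[(w[:,2]>.03)&(w[:,2]<.042)]; print(" rim",len(r),r.min(0).round(3),r.max(0).round(3),cv2.minAreaRect((r[:,:2]*1000).astype(np.float32)))
    b=w[(w[:,2]>.012)]; print(" all",cv2.minAreaRect((b[:,:2]*1000).astype(np.float32)))
    g=W[...]; 
    hsv=cv2.cvtColor(f["image"],cv2.COLOR_RGB2HSV)
    m=((hsv[...,0]<8)|(hsv[...,0]>172))&(hsv[...,1]>150)&(hsv[...,2]>80)&(W[...,2]>.02)&(abs(W[...,0]-.43)<.05)&(abs(W[...,1]+.28)<.05)
    print(" grip rect",cv2.minAreaRect((W[m][:,:2]*1000).astype(np.float32)))
for u,v in((360,276),(374.6,251.5)): print(ray(T,u,v,.0035 if v>260 else .027).round(4))
print("scene tip",ray(S,341,303,.0035).round(4))
print("slot top-view", [ray(T,140+x/5,180+y/5,.08).round(3) for x,y in((165,157),(152,192))])
for f in(T,S):print(-f["R"].T@f["t"])
for x,y in((70,292),(298,308)): print("front rim",ray(T,140+x/5,180+y/5,.036).round(4))
E
```

```text
top cover n [ 0.644 -0.039  0.764] angle 0.701 heading -0.06 [0.54  0.307 0.089] 792 1114
 rect of cover pts ((539.5599975585938, 305.6366882324219), (128.1883087158203, 96.94170379638672), 84.9661636352539)
 rim 716 [0.458 0.236 0.03 ] [0.699 0.44  0.042] ((580.3898315429688, 319.4950256347656), (275.75213623046875, 169.57838439941406), 16.54125213623047)
 all ((578.9667358398438, 331.42999267578125), (336.1335754394531, 242.02992248535156), 89.97990417480469)
 grip rect ((429.6157531738281, -275.3589782714844), (12.347314834594727, 39.78593826293945), 88.38203430175781)
scene cover n [ 0.639 -0.061  0.767] angle 0.696 heading -0.095 [0.521 0.276 0.105] 102 129
 rect of cover pts ((539.7562255859375, 303.2460021972656), (127.41490173339844, 95.76506805419922), 85.01287841796875)
 rim 913 [0.458 0.233 0.03 ] [0.611 0.385 0.042] ((535.3131103515625, 311.9965515136719), (151.06582641601562, 146.3101806640625), 85.96719360351562)
 all ((578.389892578125, 324.5127258300781), (243.04307556152344, 347.8356018066406), 0.013891947455704212)
 grip rect ((429.2622985839844, -275.9241027832031), (13.847620964050293, 38.77615737915039), 82.17677307128906)
[ 0.3618 -0.235   0.0035]
[ 0.4323 -0.2765  0.027 ]
scene tip [ 0.3679 -0.2358  0.0035]
slot top-view [array([0.538, 0.309, 0.08 ]), array([0.517, 0.316, 0.08 ])]
[ 0.23304452 -0.085569    1.46235923]
[-0.30054833 -0.67408067  0.74662567]
front rim [0.4657 0.3734 0.036 ]
front rim [0.4571 0.2388 0.036 ]
```

Run:
```python
from plant import robot
import numpy as np,cv2,pickle
yaw=np.pi-.075
robot.grip(0.0,30)
robot.goto([.537,.305,.25],[np.pi,0,yaw])
robot.move_straight([.537,.305,.13],vel=.15)
r=robot.move_straight([.537,.305,.035],vel=.04,contact_N=9)
s=robot.sense();print(r,s["t"],s["tcp_pos"],s["wrist_force"])
# feel stop
robot.sleep(.3)
s=robot.sense();print(s["tcp_pos"],s["wrist_force"])
```

```text
True 5.35 [0.53682532 0.3049754  0.05106196] [-1.67609982 -0.94846453  7.29793656]
[0.53682235 0.30500324 0.0510856 ] [-1.03648536 -0.92922273  6.58814249]
```

Run:
```python
from plant import robot
import numpy as np,cv2,pickle
from h import *
robot.move_straight([.537,.305,.25],vel=.2)
robot.move_straight([.437,.28,.25],vel=.25)
robot.move_straight([.437,0,.25],vel=.3)
robot.move_straight([.437,-.15,.25],vel=.3,attitude=[np.pi,0,np.pi])
s=robot.sense();print(s["t"],s["tcp_pos"],s["joint_pos"].round(2))
for n in("top","scene"):
    f=robot.grab_frame(n);pickle.dump(f,open(f"/tmp/{n}1.pkl","wb"))
    W=cloud(f); 
    R=(W[...,0]>.40)&(W[...,0]<.66)&(W[...,1]>.18)&(W[...,1]<.46)
    p=W[R]; print(n,"cover level",np.median(p[p[:,2]>.03][:,2]))
    m=(R&(W[...,2]>.036)).astype(np.uint8); k,l,st,ce=cv2.connectedComponentsWithStats(m); i=1+st[1:,4].argmax()
    print(st[i],cv2.minAreaRect((W[l==i][:,:2]*1000).astype(np.float32)), W[l==i].max(0))
    x,y=(140,180) if n=="top" else (165,145)
    im=f["image"][y:y+75,x:x+90]; c=cv2.resize(im,(800,667),interpolation=cv2.INTER_CUBIC)[:600]
    cv2.imwrite(f"pics/closed_{n}.png",cv2.resize(c,(600,450))[:,:,::-1])
A=cv2.imread("pics/closed_top.png");B=cv2.imread("pics/closed_scene.png")
cv2.imwrite("pics/closed.png",np.vstack([A,B])[:, :] if 0 else cv2.resize(np.hstack([A,B]),(800,300)))
```

```text
9.0917 [ 0.43739829 -0.14878846  0.24975903] [-0.14  0.11  0.41  2.03 -0.05  1.02  1.87]
top cover level 0.039293385458900244
[ 154  192   49   50 1711] ((530.8211059570312, 305.2138977050781), (129.98377990722656, 147.39126586914062), 86.12214660644531) [0.60664297 0.37374019 0.0604907 ]
scene cover level 0.0415730733998407
[ 173  163   71   36 1327] ((532.7601318359375, 307.7078552246094), (141.8105010986328, 149.5497589111328), 85.43260192871094) [0.60927968 0.37676086 0.05952528]
```

View pics/closed_top.png

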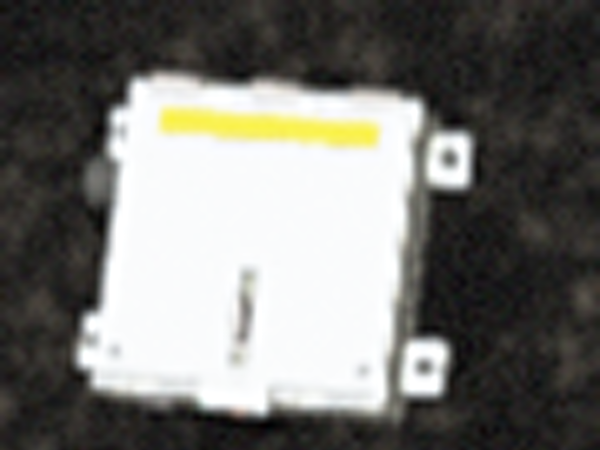

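View pics/closed_scene.png

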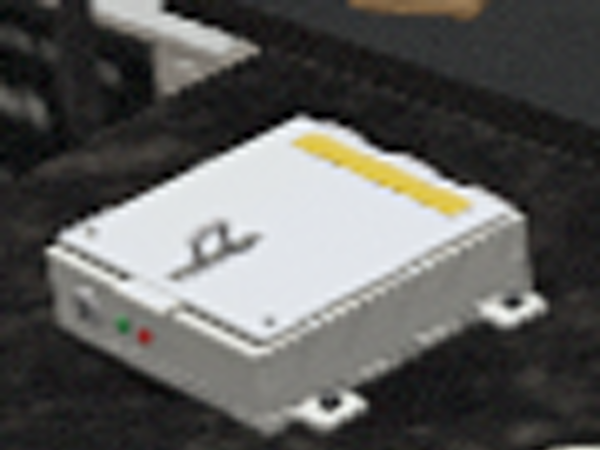

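The cover is closed. In the scene crop the eye stands in the slot, slightly in front of the slot's middle: slot ends at about (173,278) and (260,235), eye at about (211,240). I'll enlarge the eye once and compute the geometry.

Run:
```python
import pickle,cv2,numpy as np
from h import *
T=pickle.load(open("/tmp/top1.pkl","rb"));S=pickle.load(open("/tmp/scene1.pkl","rb"))
a=cv2.resize(S["image"][174:192,186:208],None,fx=18,fy=18,interpolation=cv2.INTER_CUBIC)
b=cv2.resize(T["image"][217:238,170:184],None,fx=18,fy=18,interpolation=cv2.INTER_CUBIC)
H=max(a.shape[0],b.shape[0]); pad=lambda i:np.pad(i,((0,H-i.shape[0]),(0,0),(0,0)))
cv2.imwrite("pics/eye.png",np.hstack([pad(a),pad(b)])[:,:,::-1]); print(a.shape,b.shape)
q=lambda x,y:(x/6.6667,y/6.6667)
def t(x,y,z): a,b=q(x,y);return ray(T,140+a-.5+.08,180+b-.5+.08,z)[:2].round(4)
def s(x,y,z): a,b=q(x,y);return ray(S,165+a-.5+.08,145+b-.5+.08,z)[:2].round(4)
print("T cover corners",t(132,78,.04),t(424,100,.04),t(390,410,.04),t(92,388,.04),"slot",t(250,270,.04),t(236,362,.04),"yellow",t(160,121,.04),t(378,135,.04),"screws",t(114,350,.04),t(362,371,.04))
print("S cover corners",s(302,115,.04),s(525,213,.04),s(262,345,.04),s(52,243,.04),"slot",s(260,235,.04),s(173,278,.04),"screws",s(92,232,.04),s(268,322,.04))
```

```text
(324, 396, 3) (378, 252, 3)
T cover corners [0.6077 0.3648] [0.5984 0.2336] [0.4579 0.2424] [0.4669 0.3741] slot [0.5203 0.3073] [0.4789 0.3113] yellow [0.588  0.3512] [0.5822 0.2535] screws [0.4839 0.3654] [0.4753 0.2555]
S cover corners [0.6062 0.3696] [0.5967 0.2336] [0.464 0.248] [0.4717 0.375 ] slot [0.5235 0.31  ] [0.4799 0.3139] screws [0.4869 0.3683] [0.4773 0.2584]
```

View pics/eye.png

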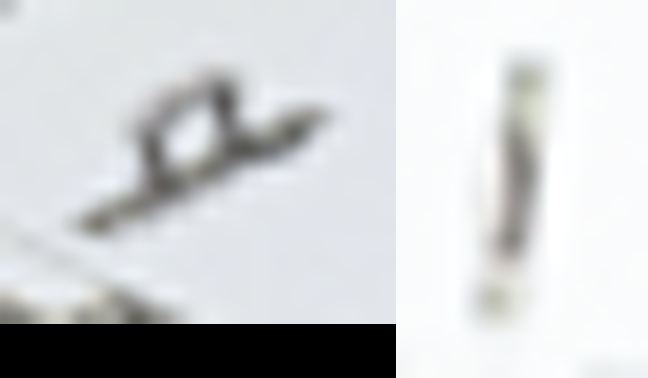

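Eye offset estimate is about -1.5 ± 2 mm: in the scene crop its posts are at (162,187) and (240,152), between slot ends (80,225) and (325,113). Next I grasp the hook.

Run:
```python
from plant import robot
import numpy as np,cv2,pickle
from h import *
yaw=1.53+np.pi/2
robot.grip(0.5,40)
robot.goto([.430,-.276,.15],[np.pi,0,yaw])
robot.move_straight([.430,-.276,.04],vel=.15)
print(robot.move_straight([.430,-.276,.016],vel=.05,contact_N=8))
robot.grip(0,40)
s=robot.sense();print(s["t"],s["tcp_pos"],s["tcp_rot"],s["opening"],s["gripper_force"],s["wrist_force"])
robot.move_straight([.430,-.276,.20],vel=.15)
s=robot.sense();print(s["t"],s["opening"],s["gripper_force"],s["wrist_force"],s["torque"])
ims=[]
for n,(x,y,w,h) in dict(top=(325,225,90,75),scene=(300,190,120,100)).items():
    f=robot.grab_frame(n);pickle.dump(f,open(f"/tmp/{n}2.pkl","wb"))
    ims.append(cv2.resize(f["image"][y:y+h,x:x+w],(400,333),interpolation=cv2.INTER_CUBIC))
cv2.imwrite("pics/grasp.png",np.hstack(ims)[:,:,::-1])
```

```text
False
12.25 [ 0.43023237 -0.27614072  0.01629525] [-3.14134852e+00  6.07569849e-04  3.10075976e+00] 0.13176617758906756 39.92974519729614 [-0.49258546  0.37618296  1.71397668]
13.625 0.13049112870828783 39.68431770801544 [-0.23896423 -0.82945663 -1.45924281] [-0.03584392 -0.0319397   0.00869809]
```

View pics/grasp.png

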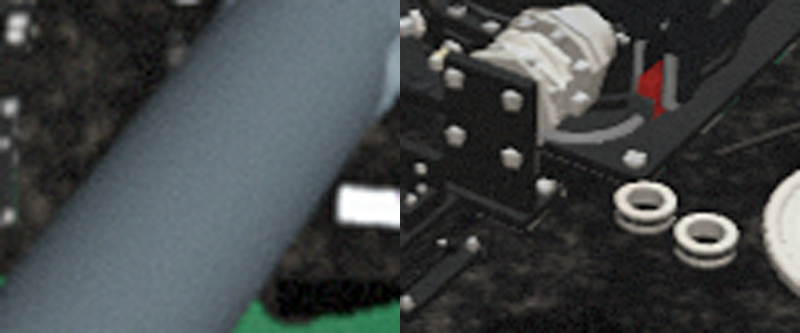

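The hook is held level: scene crop shows the red grip at (655,85) and the bar running left to (550,135). The top camera is blocked by the arm. Carry it to the box, to a pre-insert pose on the right of the eye.

```bash
cat >> h.py <<'E'
B=-.073
u=np.array([np.cos(B),np.sin(B)]);v=np.array([-u[1],u[0]])
E0=np.array([.4985,.3095])
G=np.array([-.040,-.0275])
def tool(a,dx=0,dy=0,z=.0578,E=None,g=G):
    """TCP pose for hook turned a (anticlockwise from home), arc centre shifted dx,dy (box axes) from its place 40 mm behind the eye"""
    E=E0 if E is None else E; h=B+a
    O=E+(.04+dx)*u+dy*v; R=np.array([[np.cos(h),-np.sin(h)],[np.sin(h),np.cos(h)]])
    return [*(O+R@g),z],[np.pi,0,h+np.pi/2]
E
python3 - <<'E'
from plant import robot
import numpy as np,cv2,pickle
from h import *
robot.move_straight([.437,-.2,.25],vel=.25)
robot.move_straight([.437,.2,.25],vel=.3)
p,r=tool(1.22,0,-.030)
robot.goto([p[0],p[1],.15],r)
robot.move_straight([p[0],p[1],.075],vel=.15)
s=robot.sense();f0=s["wrist_force"]
print(robot.move_straight(p,vel=.04,contact_N=4))
s=robot.sense();print(s["t"],p,s["tcp_pos"],s["tcp_rot"],s["joint_pos"].round(2),f0,s["wrist_force"])
ims=[]
for n,(x,y,w,h) in dict(scene=(180,155,48,36),top=(150,190,64,48)).items():
    f=robot.grab_frame(n);pickle.dump(f,open(f"/tmp/{n}3.pkl","wb"))
    ims.append(cv2.resize(f["image"][y:y+h,x:x+w],(480,360) if n=="scene" else (320,360) ,interpolation=cv2.INTER_CUBIC))
cv2.imwrite("pics/pre.png",np.hstack(ims)[:,:,::-1])
E
```

```text
False
17.6083 [np.float64(0.5448236515119658), np.float64(0.22889246038442937), 0.0578] [0.5447963  0.2288465  0.05755918] [-3.14126093e+00 -1.82348238e-04  2.71777627e+00] [-0.59  0.55  0.17  1.9  -0.14  0.7   0.8 ] [ 0.797352   -0.29225023 -0.83047012] [ 0.32687726 -0.32975167 -0.27583514]
```

View pics/pre.png

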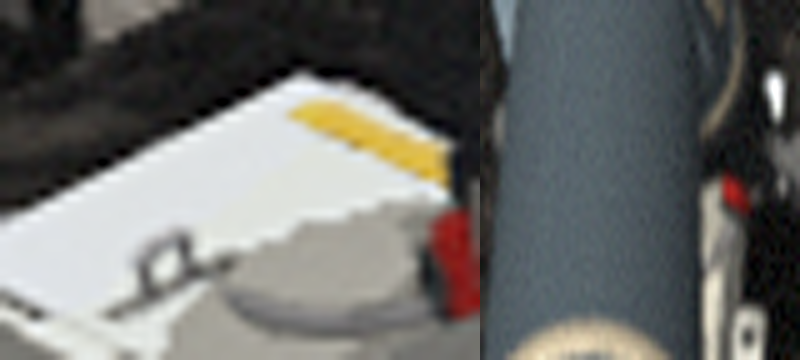

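Run:
```python
import pickle,numpy as np
from h import *
f=pickle.load(open("/tmp/scene3.pkl","rb"))
def P(x,y,z): return ray(f,180+x/10-.45,155+y/10-.45,z)[:2]
bx=lambda d:(np.array([d@u,d@v])*1000).round(1)
tip=P(222,284,.045)
for n,p in dict(front_base=P(152,292,.04),rear_base=P(190,274,.04),opening=P(168,268,.0465),crown=P(163,240,.054),slotF=P(108,318,.04),slotR=P(234,260,.04)).items(): print(n,p.round(4),"tip rel",bx(tip-p), "rel E0",bx(p-E0))
print(tip, bx(tip-E0))
for k,s in (("x",u),("y",v)):
    q=f["R"]@np.r_[E0+.01*s,.0465]+f["t"];q0=f["R"]@np.r_[E0,.0465]+f["t"]
    print(k,(q/q[2]-q0/q0[2])[:2]*f["fx"])
```

```text
front_base [0.4955 0.3144] tip rel [  9.1 -18.7] rel E0 [-3.4  4.6]
rear_base [0.5079 0.3129] tip rel [ -3.3 -18.2] rel E0 [9.1 4.1]
opening [0.4994 0.311 ] tip rel [  5.  -15.6] rel E0 [0.7 1.6]
crown [0.5004 0.3124] tip rel [  4.  -17.1] rel E0 [1.7 3.1]
slotF [0.4794 0.314 ] tip rel [ 25.1 -17.2] rel E0 [-19.4   3.1]
slotR [0.5198 0.3086] tip rel [-15.5 -14.7] rel E0 [21.3  0.7]
[0.50319523 0.29507298] [  5.7 -14. ]
x [ 2.95054051 -1.48883675]
y [-2.43586137 -1.17729145]
```

Scene crop: the nose tip at (222,284) sits right of the eye opening at (168,268), and measures about 4 mm too far back in box x. I'll shift it forward and feel my way in gently.

Run:
```python
from plant import robot
import numpy as np
from h import *
def go(a,dx,dy,vel=.02,c=2.5,z=.0578):
    p,r=tool(a,dx,dy,z); h=robot.move_straight(p,vel=vel,attitude=r,contact_N=c)
    s=robot.sense(); q=s["tcp_pos"][:2]-np.array(p[:2]); F=s["wrist_force"]
    print(f"t{s['t']:.2f} a{a:.2f} dx{dx*1e3:.1f} dy{dy*1e3:.1f} hit={h} err box({q@u*1e3:.1f},{q@v*1e3:.1f}) F box({F[:2]@u:.1f},{F[:2]@v:.1f},{F[2]:.1f}) Tz {s['torque'][2]:.3f}"); return h
go(1.22,-.0038,-.030)
if not go(1.22,-.0038,-.014): go(1.22,-.0038,-.008)
```

```text
t18.05 a1.22 dx-3.8 dy-30.0 hit=False err box(-0.2,0.1) F box(0.7,0.4,-0.6) Tz -0.014
t19.00 a1.22 dx-3.8 dy-14.0 hit=False err box(0.0,-0.2) F box(-0.3,-0.1,-1.2) Tz -0.016
t19.45 a1.22 dx-3.8 dy-8.0 hit=False err box(-0.1,0.2) F box(-0.3,0.6,-0.5) Tz -0.003
```

```bash
cat >> h.py <<'E'
def go(robot,a,dx,dy,vel=.02,c=2.5,z=.0578,E=None,g=G,quiet=False):
    p,r=tool(a,dx,dy,z,E,g); h=robot.move_straight(p,vel=vel,attitude=r,contact_N=c)
    s=robot.sense(); q=s["tcp_pos"][:2]-np.array(p[:2]); F=s["wrist_force"]
    if not quiet: print(f"t{s['t']:.2f} a{a:.2f} dx{dx*1e3:.1f} dy{dy*1e3:.1f} hit={h} err box({q@u*1e3:.1f},{q@v*1e3:.1f}) F box({F[:2]@u:.1f},{F[:2]@v:.1f},{F[2]:.1f}) Tz {s['torque'][2]:.3f}")
    return h,q@u,F
E
python3 - <<'E'
from plant import robot
from h import *
go(robot,1.22,-.0038,-.005)
go(robot,1.22,.0022,-.005,.015,2)
go(robot,1.22,-.0038,-.005,.02,None)
go(robot,1.22,-.0098,-.005,.015,2)
go(robot,1.22,-.0038,-.005,.02,None)
f=robot.grab_frame("scene")
cv2.imwrite("pics/in.png",cv2.resize(f["image"][155:191,180:228],(480,360),interpolation=cv2.INTER_CUBIC)[:,:,::-1])
E
```

```text
t19.75 a1.22 dx-3.8 dy-5.0 hit=False err box(-0.0,0.2) F box(0.4,0.4,-0.3) Tz 0.003
t20.12 a1.22 dx2.2 dy-5.0 hit=True err box(-2.4,-0.4) F box(-0.0,-0.2,-1.0) Tz -0.019
t20.43 a1.22 dx-3.8 dy-5.0 hit=False err box(-0.2,-0.1) F box(-0.3,-0.5,-0.5) Tz 0.040
t20.69 a1.22 dx-9.8 dy-5.0 hit=True err box(4.9,-0.2) F box(1.4,0.3,-0.0) Tz -0.039
t20.94 a1.22 dx-3.8 dy-5.0 hit=False err box(-0.3,-0.1) F box(-0.6,-0.5,-1.3) Tz -0.032
```

View pics/in.png

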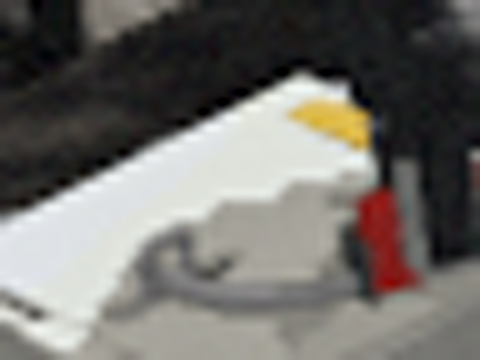

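The nose has gone through the eye, and lateral contacts came at dx -0.2 and -4.9 mm, so I'll centre at about -2.5. Go in fully, then turn in steps, re-centring by feel.

```bash
cat >> h.py <<'E'
def feel(robot,a,dx,dy,n=2.5,span=.004,**k):
    "push gently both ways in box x; return centre and free width"
    lim=[]
    for sgn in(1,-1):
        h,q,F=go(robot,a,dx+sgn*span,dy,.01,n,quiet=True,**k); lim.append(dx+sgn*span+q if h else None)
        go(robot,a,dx,dy,.02,None,quiet=True,**k)
    print(f"   feel a{a:.2f} dx{dx*1e3:.1f} lim {[None if l is None else round(l*1e3,1) for l in lim]}")
    return lim
E
python3 - <<'E'
from plant import robot
from h import *
go(robot,1.22,-.0025,-.005)
if not go(robot,1.22,-.0025,0,.015,3)[0]:
    l=feel(robot,1.22,-.0025,0); 
    if None not in l:
        dx=sum(l)/2; 
        if not go(robot,1.22,dx,0,.02,None)[0]:
            for a in(1.12,1.02):
                if go(robot,a,dx,0,.02,4)[0]: break
            l=feel(robot,a,dx,0)
E
```

```text
t21.24 a1.22 dx-2.5 dy-5.0 hit=False err box(-0.0,-0.1) F box(0.4,0.3,-1.4) Tz 0.043
t21.73 a1.22 dx-2.5 dy0.0 hit=False err box(-0.0,0.1) F box(0.5,-0.5,-1.2) Tz 0.049
   feel a1.22 dx-2.5 lim [np.float64(-1.3), np.float64(-3.8)]
t23.13 a1.22 dx-2.6 dy0.0 hit=False err box(-0.3,-0.1) F box(-0.6,1.1,-1.7) Tz -0.022
t23.52 a1.12 dx-2.6 dy0.0 hit=False err box(-0.0,0.1) F box(0.7,0.4,-1.1) Tz 0.057
t23.92 a1.02 dx-2.6 dy0.0 hit=False err box(0.1,0.1) F box(-0.5,-0.5,-0.6) Tz 0.007
   feel a1.02 dx-2.6 lim [np.float64(-1.2), np.float64(-3.6)]
```

Run:
```python
from plant import robot
from h import *
a,dx=1.02,-.0025
while a>.2:
    a-=.1
    if go(robot,a,dx,0,.025,4)[0]: print("HIT");feel(robot,a,dx,0);break
    if round(a*10)%2==0:
        l=feel(robot,a,dx,0)
        if None in l or not .001<l[0]-l[1]<.0045: print("odd");break
        dx=sum(l)/2; go(robot,a,dx,0,.02,None,quiet=True)
```

```text
t25.40 a0.92 dx-2.5 dy0.0 hit=False err box(-0.3,0.1) F box(0.2,1.5,-1.6) Tz 0.067
t25.74 a0.82 dx-2.5 dy0.0 hit=False err box(0.0,0.1) F box(-0.3,-0.7,-1.3) Tz 0.019
   feel a0.82 dx-2.5 lim [np.float64(-1.1), np.float64(-3.5)]
t27.47 a0.72 dx-2.3 dy0.0 hit=False err box(-0.1,0.1) F box(-0.4,-0.2,-0.8) Tz -0.039
t27.81 a0.62 dx-2.3 dy0.0 hit=False err box(0.1,0.0) F box(-0.1,-0.5,-0.2) Tz -0.004
   feel a0.62 dx-2.3 lim [np.float64(-0.8), np.float64(-3.3)]
t29.53 a0.52 dx-2.1 dy0.0 hit=False err box(-0.1,0.1) F box(-0.3,-0.0,-1.1) Tz 0.004
t29.88 a0.42 dx-2.1 dy0.0 hit=False err box(0.1,0.0) F box(-0.2,-0.3,-1.3) Tz 0.025
   feel a0.42 dx-2.1 lim [np.float64(-0.6), np.float64(-3.0)]
t31.60 a0.32 dx-1.8 dy0.0 hit=False err box(-0.1,0.1) F box(0.6,-0.6,-0.6) Tz 0.011
t31.94 a0.22 dx-1.8 dy0.0 hit=False err box(0.1,-0.0) F box(-0.2,1.2,-0.7) Tz -0.037
   feel a0.22 dx-1.8 lim [np.float64(-0.3), np.float64(-2.7)]
t33.66 a0.12 dx-1.5 dy0.0 hit=False err box(-0.1,0.1) F box(-0.1,0.2,-0.1) Tz 0.014
```

Run:
```python
from plant import robot
from h import *
go(robot,.12,-.0015,-.004)
go(robot,0,-.0013,-.004,.02,4)
h,_,F=go(robot,0,-.0013,-.004,.008,2.5,z=.0545)
z=robot.sense()["tcp_pos"][2]; print("z",z)
z+=.0004
go(robot,0,-.0013,-.004,.01,None,z=z)
h,_,F=go(robot,0,-.0013,.006,.01,5.5,z=z)
robot.sleep(.3)
for _ in range(5):
    robot.sleep(.05); s=robot.sense(); F=s["wrist_force"]; print((F[:2]@u).round(1),(F[:2]@v).round(1),F[2].round(1),s["torque"][2].round(3),((s["tcp_pos"][:2]-E0)@v).round(4),s["t"])
```

```text
t34.01 a0.12 dx-1.5 dy-4.0 hit=False err box(0.2,-0.4) F box(-0.7,0.7,-1.1) Tz 0.026
t34.44 a0.00 dx-1.3 dy-4.0 hit=False err box(-0.0,0.1) F box(-0.4,0.5,-1.4) Tz -0.009
t34.76 a0.00 dx-1.3 dy-4.0 hit=True err box(0.2,-0.1) F box(-1.4,-0.4,5.5) Tz -0.001
z 0.0562565827235807
t35.05 a0.00 dx-1.3 dy-4.0 hit=False err box(-0.3,-0.1) F box(-0.6,-0.5,0.1) Tz 0.034
t35.74 a0.00 dx-1.3 dy6.0 hit=True err box(-0.1,-5.0) F box(0.4,0.2,2.6) Tz -0.044
1.8 0.8 5.6 0.016 -0.0266 36.0917
0.4 0.8 5.0 -0.015 -0.0266 36.1417
0.0 0.0 5.2 0.012 -0.0266 36.1917
1.4 1.3 4.8 -0.03 -0.0265 36.2417
0.5 1.7 5.4 -0.044 -0.0266 36.2917
```

The stop came from vertical force, meaning it rubbed the cover, not from the collar. Raise slightly and push again.

Run:
```python
from plant import robot
from h import *
go(robot,0,-.0013,.001,.01,None,z=.0575)
h,_,F=go(robot,0,-.0013,.009,.01,5,z=.0575)
robot.sleep(.2)
for _ in range(5):
    robot.sleep(.05); s=robot.sense(); F=s["wrist_force"]; print((F[:2]@u).round(1),(F[:2]@v).round(1),F[2].round(1),s["torque"][2].round(3),((s["tcp_pos"][:2]-E0)@v).round(4),s["tcp_pos"][2],s["t"])
```

```text
t36.65 a0.00 dx-1.3 dy1.0 hit=False err box(-0.7,-0.5) F box(-0.2,0.3,-0.8) Tz -0.005
t37.04 a0.00 dx-1.3 dy9.0 hit=True err box(-0.8,-8.2) F box(1.0,-0.3,0.2) Tz 0.064
1.2 0.8 1.0 0.008 -0.0267 0.056477626290065065 37.2917
0.2 -0.1 1.3 0.006 -0.0268 0.05645138131354098 37.3417
2.2 0.5 1.1 -0.036 -0.0267 0.05646420412928232 37.3917
1.1 1.3 1.1 0.007 -0.0267 0.056492254824880364 37.4417
1.3 0.9 0.9 -0.001 -0.0268 0.056468242457076503 37.4917
```

```bash
cat >> h.py <<'E'
def mean(robot,n=10):
    L=[]
    for _ in range(n): robot.sleep(.015); L.append(robot.sense())
    F=np.mean([s["wrist_force"] for s in L],0); p=np.mean([s["tcp_pos"] for s in L],0)
    return np.array([F[:2]@u,F[:2]@v,F[2]]).round(1), (np.array([(p[:2]-E0)@u,(p[:2]-E0)@v,p[2]])*1e3).round(2), np.mean([s["torque"][2] for s in L]).round(3)
E
python3 - <<'E'
from plant import robot
from h import *
p,_=tool(0,-.0013,.001); print("target box",(np.array(p[:2])-E0)@u,(np.array(p[:2])-E0)@v)
for dy,z in((0,.0575),(.0005,.0575),(.001,.0575),(.0014,.0575),(.0018,.0575),(.0022,.0575),(.0026,.0575),(.003,.0575)):
    q,r=tool(0,-.0013,dy,z); robot.move_straight(q,vel=.02,attitude=r)
    m=mean(robot); print(dy,*m)
    if m[0][1]<-4.5 or np.abs(m[0]).max()>6.5: break
print(robot.sense()["t"])
E
```

```text
target box -0.0012999999999999676 -0.026499999999999992
0 [-0.1  0.3 -1. ] [ -1.8  -27.92  57.17] 0.016
0.0005 [-0.1  0.1 -0.9] [ -1.34 -26.98  57.47] -0.012
0.001 [ 0.1 -0.1 -0.8] [ -1.3  -26.51  57.5 ] 0.005
0.0014 [-0.  -1.3 -0.3] [ -1.3  -26.45  57.48] -0.003
0.0018 [-0.2 -4.   1. ] [ -1.31 -26.36  57.47] -0.015
0.0022 [-0.2 -5.   1.9] [ -1.31 -26.33  57.46] 0.026
39.9917
```

Run:
```python
from plant import robot
from h import *
def step(dy,z):
    q,r=tool(0,-.0013,dy,z); robot.move_straight(q,vel=.02,attitude=r); m=mean(robot); print(dy,z,*m); return m
step(.0026,.0575); robot.sleep(.3); print(*mean(robot))
step(.0014,.0575)
for z in(.057,.0567,.0564):
    if step(.0014,z)[0][2]>2.5: break
robot.grip(.35); robot.sleep(.2)
s=robot.sense(); p=s["tcp_pos"]; print(s["opening"],s["t"])
robot.move_straight([p[0],p[1],.16],vel=.12)
robot.move_straight([.437,.1,.25],vel=.25)
robot.move_straight([.437,-.1,.25],vel=.25)
f=robot.grab_frame("scene");g=robot.grab_frame("top");print(robot.sense()["t"])
a=cv2.resize(f["image"][150:201,165:233],(400,300),interpolation=cv2.INTER_CUBIC);b=cv2.resize(g["image"][185:245,140:220],(400,300),interpolation=cv2.INTER_CUBIC)
cv2.imwrite("pics/end.png",np.hstack([a,b])[:,:,::-1])
```

```text
0.0026 0.0575 [-0.4 -5.9  2.5] [ -1.31 -26.3   57.46] 0.012
[-0.4 -6.   2.4] [ -1.31 -26.3   57.46] 0.025
0.0014 0.0575 [-0.2 -4.4  0.8] [ -1.29 -26.35  57.46] 0.025
0.0014 0.057 [-0.3 -5.2  1.4] [ -1.24 -26.33  57.01] 0.021
0.0014 0.0567 [-0.4 -5.   1.4] [ -1.2  -26.34  56.74] 0.019
0.0014 0.0564 [-0.2 -5.2  1.6] [ -1.19 -26.34  56.46] 0.004
0.35727613528619284 43.0583
46.125
```

View pics/end.png

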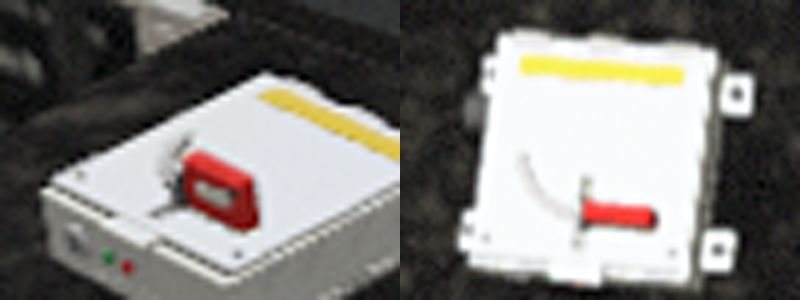

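The final picture shows the hook through the eye: collar at the eye (top crop, 583,212), grip flat and square to the box, cover closed. Handing in.

```bash
python3 -c "
from plant import robot
print(robot.close_job())"
```

```text
the job is handed in; nothing more can be done
None
```

I closed the cover and threaded the red-handled hook through the eye until its collar bore on the eye at about 6 N. I then released it flat on the cover and handed the job in at about 46 s; no verdict was returned.

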